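# Let the detector head down onto the sample jar

## Robot

A 7-joint arm with a two-finger parallel gripper is mounted at the origin on a cart in front of the work surface, level with it; the furniture and walls round the work are solid. World frame = base frame: x ahead of the robot, y to its left, z up, the work surface at z = 0. Lengths are in m, angles in rad, forces in N, time in s.
With the tool pointing down it reaches from about 0.35 to 0.9 m from the base axis. Payload 8.1 kg.
Tool frame: the origin (TCP) lies midway between the tips of the shut fingers; the grasp point (between the pads) lies 19 mm behind it; z points along the fingers, y is the line along which they close (so a half turn about z gives the same grasp; the last joint's range is limited). The gripper opens to 85 mm and grips with 20 to 120 N. Pads are 22 mm wide; open, the fingers measure 114 mm over their backs; the gripper's body (76 mm by 85 mm) begins 54 mm behind the grasp point. The pads swing forward as they close: fully open they stand 13 mm farther back than shut.
Start: joints at [-1.439, 0.434, 0.025, 1.573, -0.012, 1.134, -0.075], TCP at [0.145, 0.608, 0.231] pointing down, gripper open.
Joint ranges: [-2.62, 2.62], [-0.44, 2.09], [-1.27, 1.32], [0.08, 2.57], [-1.32, 4.46], [0.12, 2], [-2.74, 2.74]. Speed limits (rad/s): [2.22, 2.22, 3.01, 3.01, 3.14, 3.14, 3.14].

## Interface

Orientations are given as a unit quaternion [x, y, z, w].
In Python, from bench import get_state, get_image, close_job gives the robot as it stands.
- The arm moves only by the tool jog_arm, never from a script. Its argument "deltas" is a list that holds one entry, the list of rows, each a list of 5 numbers: the shift along the world's x, y, z in parts of the range, where 1.0 means 40 cm, then the turn about the world's z in fractions of the full range, 1 being 2 pi rad, then the finger opening in cm, from 0 to 8.54. A call has exactly 10 rows; each row is the pose to reach, as a shift and turn from the pose commanded when the call began; what a row does not reach only later rows make up. A row lasts 1/10 s, in which the tool goes at most 50 mm and 8.59 degrees, less where a joint would pass 70% of its speed; a pose out of reach is approached as far as the arm can. Shift and turn numbers lie between -1 and 1, and a call with a number outside is refused. A call with a gripper value outside its range is refused whole. The fingers move at their own pace and stop on an object; the grip force is fixed at half the most. Time passes only in rows, so rows that repeat a pose let the fingers close, or fill a call up. It gives the time, the measured TCP pose, the force, the opening and the grip force at its end, in the units of the state.
- get_state(): the state, without advancing time (a new reading comes with each control period).
- get_image(name): name is "scene" or "top" or "wrist"; returns a dict with "img" (400x640x3 uint8, blue, green, red), "z_map" (400x640 float32, m along the optical axis (not along the pixel's ray), 0 where there is no reading), "vertical_fov" (degrees; the focal length in pixels is half the picture's height over the tangent of half this angle, whatever the lens; pixels are square), "cx", "cy" (the principal point, pixels), "origin" and "rotation" of the camera in the world. Camera axes: x right, y down, z forward; pixel columns grow to the right and rows downward; lengths in m; the calibration is good to about 2 mm. The wrist camera is an equidistant fisheye: a pixel r from the principal point sees the ray r / f radians off the axis. A picture is of the moment at which its call begins.
- close_job(): hands the job in; it is judged then, once.
The state is a dict: "clock": time; "joint_positions": joint angles; "joint_vel": joint speeds; "tau": joint torques, N m; "tool_pos": TCP position; "tcp_rot": TCP orientation; "contact_force": force on the tool from outside, world axes, zero at the start; "ft_torque": the same for the moment, N m; "gripper_width": opening from 0.0 (shut) to 1.0 (fully open); "grasp_force": force on a finger pad.
Only numpy, scipy, OpenCV 4.12 (cv2) and the standard library are available. Lean on these libraries where they do the work, as an engineer would, in place of code of your own. Each camera call takes 0.05 s, during which the arm holds its last target. There are 200 camera calls.

## Task

The detector head of the counting stand hangs on its ratchet above the sample jar. Swing the pawl lever over to the left, wind the crank up (clockwise) just far enough for the pawl to spring clear of the ratchet wheel, then keep hold and let the crank turn back slowly under the load until the head rests on the jar with its own weight. Never let the head run down freely, do not crank it hard onto the jar, and let go of the crank when the load has left it.

Things in the scene. Friction and masses are not known exactly. Their poses are not given: they have to be found in the camera images.
- stand: Fixed counting stand: base plate 220x300x10 mm, column, gear housing whose steel front carries a 72 mm ratchet wheel, crank, pawl and lever. Origin on the desk under the column; -x is the front (to the robot), +y left seen from the robot. Crank axle along x, 205 mm up. The sample jar (53 wide, 55 high) stands at x -40, y +125 mm on spacers whose height differs each time and is not given.
- head: Detector head: dark steel collar 72 mm wide on a bracket and toothed rack, about 3.5 kg (30 to 39 N). Slides only up and down, 16 mm per radian of crank. Origin at the centre of its underside (detector face, spring relaxed); starts 121 to 123 mm above the desk, 25 to 57 mm above the jar's lid. Over 80 mm/s (0.3 m/s at the crank grip) counts as running down.
- detector_face (a point): Centre of the 52 mm aluminium detector face under the head. The detector slides up into the collar on a 25 N/mm spring: from first touch the load leaves the crank over about 1.4 mm of head travel (0.09 rad of crank, 6 mm at the grip); cranking on presses the jar by the same 25 N/mm. More than 60 N in all is too hard.
- axle (a point): Point on the crank's axle, 155 mm in front of the stand's origin and 205 mm up; the grip's middle circles round it in the stand's y-z plane. Axes parallel to the stand's.
- grip_middle (a point): Middle of the crank's black revolving grip, a round handle 25 mm thick, 87 mm long, along the stand's x, 65 mm from the axle; starts at any angle. Pinch it from above, fingers closing along the stand's y; it turns freely in the hand, which can keep its orientation all round. The crank arm lies 58 mm behind it. The load pulls it anticlockwise (seen from the robot) with about 8 N.
- shaft (a joint): Angle of the crank shaft, rad; grows as the crank turns anticlockwise seen from the robot, which lowers the head 16 mm per radian. About 0.1 at the start, held by the ratchet; wound up clockwise it stops at -0.7.
- lever_knob (a point): Centre of the black 19 mm ball on top of the pawl lever, about 304 mm above the desk. At the start it leans right (stand -y); pushed left it swings over by about 84 mm in all at nearly the same height. Closed fingers have free space to the right of it, 15 mm below its centre and more.
- lever_pin (a point): Pin of the pawl lever and pawl at the upper left of the front plate, parallel to the axle, 45 mm left of it and 36 mm above it; the lever's ball is 74 mm from it.
- lever (a joint): Angle of the pawl lever, rad: 0 leaning right (its spring holds the pawl in the wheel), 1.2 at its stop leaning left (its spring lifts the pawl); over 1.0 counts as thrown. Stiff, about 2 N at the ball; stays where it is left.
- pawl_tip (a point): Tip of the 43 mm steel pawl, sprung to the lever. In the wheel it is about 233 mm above the desk. With the lever thrown left the loaded, undercut tooth still holds it; once the crank is wound up clockwise by 0.15 to 0.3 rad (10 to 20 mm at the grip) it springs up to about 267 mm, and then only the hand on the crank holds the load.

How it is judged:
By the outcome, as a careful person would: the job done as asked, in the order asked, and still so for the second after the job is handed in, with the robot touching nothing.
It also fails if it takes over 72 s, if anything falls off the work surface, if the arm or the gripper's body presses on something with over 40 N, if the wrist force passes 120 N, or if a joint passes its speed limit or range.

## Working session

There is one attempt and no reset: what is moved stays moved. The work goes in short steps, Python scripts to look and compute and a tool call to move; the robot and the scene stay as the last step left them, time stands still between calls to the robot, and variables do not carry over. Pictures are saved under pics/ and viewed, at most 10 in all, crops included, and the job is handed in when it is done.

Besides the shell and the picture viewer there is one more tool, called as name([rows], argument=value, ...), one row to a line, values as JSON. jog_arm: Moves the arm, as the interface text tells. Its arguments: {"type":"object","properties":{"deltas":{"type":"array"}},"required":["deltas"]}

```bash
mkdir -p pics
cat > h.py <<'E'
import numpy as np, cv2, pickle
from bench import get_state, get_image, close_job
def grab(n,tag):
    d=get_image(n); cv2.imwrite(f'pics/{tag}.png',d['img']); pickle.dump(d,open(f'pics/{tag}.pkl','wb')); return d
def load(tag): return pickle.load(open(f'pics/{tag}.pkl','rb'))
def ray(d,u,v):
    f=200/np.tan(np.radians(d['vertical_fov'])/2)
    r=np.array([(u-d['cx'])/f,(v-d['cy'])/f,1.0]); return np.array(d['origin']),np.array(d['rotation'])@r
def pt(d,u,v,z=None):
    o,r=ray(d,u,v); z=d['z_map'][int(v),int(u)] if z is None else z
    return o+r*z
def tri(d1,p1,d2,p2):
    o1,a=ray(d1,*p1);o2,b=ray(d2,*p2);a/=np.linalg.norm(a);b/=np.linalg.norm(b)
    s=np.linalg.lstsq(np.stack([a,-b],1),o2-o1,rcond=None)[0]
    p,q=o1+s[0]*a,o2+s[1]*b; return (p+q)/2,np.linalg.norm(p-q)
E
python3 - <<'E'
from h import *
a=grab('scene','s0');b=grab('top','t0')
for d in(a,b): print(d['origin'],d['rotation'],d['vertical_fov'],d['cx'],d['cy'])
print(get_state())
E
```

```text
[-0.00678259 -0.46079003  0.59807318] [ 0.78373307 -0.36707758  0.1996802  -0.45950445] 54.501664431215524 321.0334653792948 192.29212793838184
[0.46758932 0.02361288 1.03920319] [ 0.70922222 -0.70355921  0.01784901 -0.0411058 ] 55.09351736392293 318.8786203739025 200.1743957666904
{'clock': 0.1, 'joint_positions': array([-1.43859672,  0.43514919,  0.02496721,  1.57399534, -0.01159335,
        1.13400968, -0.0751187 ]), 'joint_vel': array([ 0.00010111, -0.00381684,  0.00109134, -0.00079892, -0.00013045,
        0.00215987, -0.00053674]), 'tau': array([ 3.37018864e-03, -6.71751881e+01,  1.02817889e+00, -3.16903424e+01,
        1.58580160e-02,  7.14636786e-03, -1.39772277e-05]), 'tool_pos': array([0.1453495 , 0.60739976, 0.2306111 ]), 'tcp_rot': array([ 1.17169703e-01,  9.93111655e-01, -7.08153141e-04, -1.69739567e-05]), 'contact_force': array([-0.24895919,  0.07212358,  0.48829393]), 'ft_torque': array([-0.01795143,  0.05326355, -0.01281331]), 'grasp_force': 0.0, 'gripper_width': 1.0002814444983246}
```

View pics/s0.png

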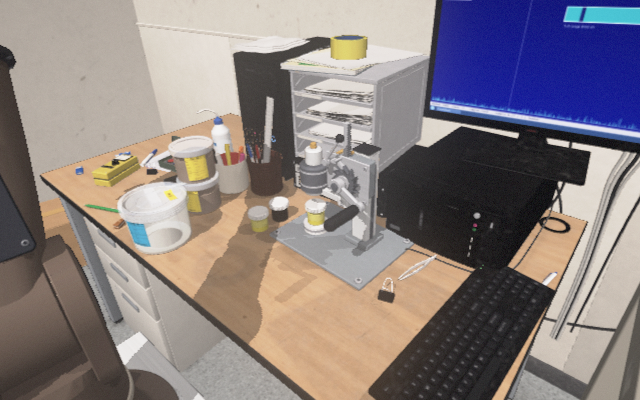

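View pics/t0.png

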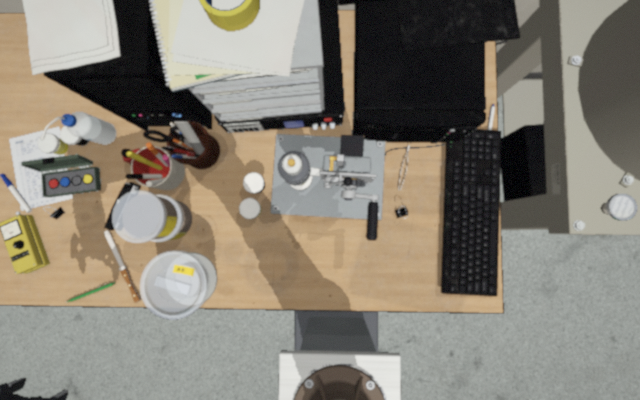

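The stand is at about (345,215) in scene and (330,175) in top. The black grip is at (343,218) in scene and (373,220) in top. I'll zoom in for details.

```bash
sed -i "s/np.array(d\['rotation'\])@r/Rotation.from_quat(d['rotation']).as_matrix()@r/; 1a from scipy.spatial.transform import Rotation" h.py
python3 - <<'E'
from h import *
a=load('s0');b=load('t0')
c1=cv2.resize(a['img'][110:260,270:420],(600,600),interpolation=cv2.INTER_CUBIC)
cv2.imwrite('pics/s0c.png',c1)
c2=cv2.resize(b['img'][125:250,265:395],None,fx=4.6,fy=4.6,interpolation=cv2.INTER_CUBIC)
cv2.imwrite('pics/t0c.png',c2)
print(pt(b,310,205),pt(b,373,220),pt(a,343,218))
E
```

```text
[0.54028886 0.08169946 0.0103862 ] [0.46758932 0.02361288 1.03920319] [ 0.48772884 -0.07912265  0.18169735]
```

View pics/s0c.png

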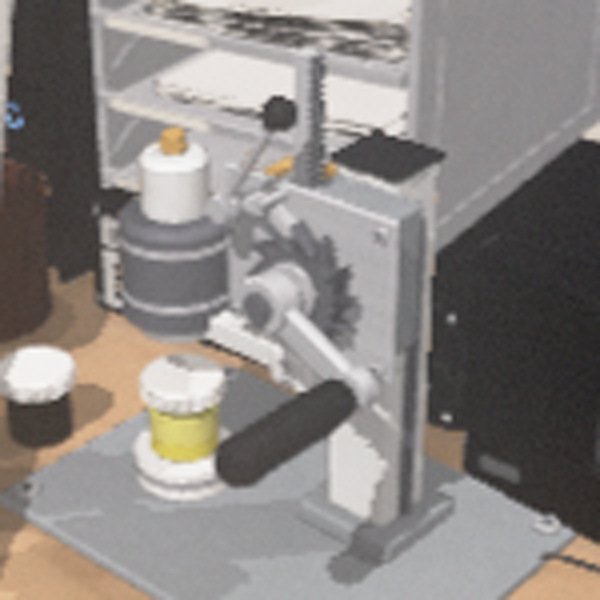

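View pics/t0c.png

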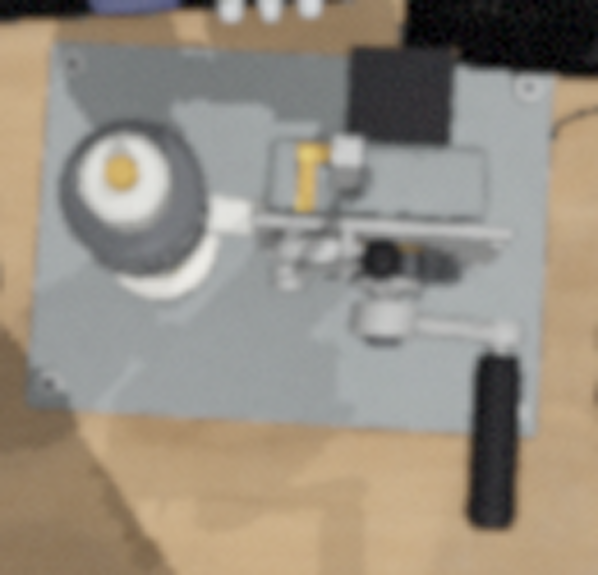

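Run:
```python
from h import *
np.set_printoptions(precision=4,suppress=True)
a=load('s0');b=load('t0')
S=lambda x,y:(270+x/4-.4,110+y/4-.4)
T=lambda x,y:(265+x/4.6-.4,125+y/4.6-.4)
def pl(d,p,z):
    o,r=ray(d,*p); return o+r*(z-o[2])/r[2]
C=[pl(b,T(*p),.01) for p in((55,42),(552,70),(535,432),(28,402))]
for c in C:print(c)
ex=((C[0]+C[1])-(C[2]+C[3]))/2; ey=((C[0]+C[3])-(C[1]+C[2]))/2
print('sizes',np.linalg.norm(ex),np.linalg.norm(ey),'yaws',np.arctan2(ex[1],ex[0]),np.arctan2(-ey[0],ey[1]), 'c',sum(C)/4)
# edges by mask: grip dark pixels
def blob(d,box,thr,seed):
    x0,y0,x1,y1=box; m=(d['img'][y0:y1,x0:x1].max(2)<thr).astype(np.uint8)
    n,l,st,ce=cv2.connectedComponentsWithStats(m); k=l[seed[1]-y0,seed[0]-x0]
    ys,xs=np.where(l==k); print('blob',k,st[k],ce[k]+[x0,y0]); return ce[k]+[x0,y0],cv2.minAreaRect(np.float32(np.stack([xs+x0,ys+y0],1)))
gs,rs=blob(a,(315,195,370,235),75,(343,217)); gt,rt=blob(b,(360,195,385,245),75,(372,220)); print(rs,rt)
print('grip mid',tri(a,gs,b,gt))
ks,_=blob(a,(330,130,348,146),75,(340,138)); kt,_=blob(b,(341,174,355,188),60,(348,181))
print('knob',tri(a,ks,b,kt), pt(a,*ks))
print('grip ends',tri(a,S(238,462),b,T(491,515)),tri(a,S(350,398),b,T(498,360)))
print('hub depth', pt(a,*S(258,310)))
for p in((320,225),(380,260),(340,150)): print('plate?',pt(a,*S(*p)))
```

```text
[0.7358 0.1758 0.01  ]
[ 0.7192 -0.1191  0.01  ]
[ 0.5055 -0.1083  0.01  ]
[0.5207 0.1878 0.01  ]
sizes 0.21469988945535054 0.2959106577956804 yaws -0.053026161299182445 -0.0536420604780958 c [0.6203 0.0341 0.01  ]
blob 0 [   0    0   55   40 2070] [341.7585 214.4087]
blob 1 [  7   7  11  37 325] [371.9569 220.3877]
((342.0, 214.5), (39.0, 54.0), 90.0) ((372.0412292480469, 220.0927734375), (9.08153247833252, 36.14449691772461), 2.6025619506835938)
grip mid (array([ 0.4959, -0.0677,  0.1809]), np.float64(0.0031820412532407795))
blob 0 [  0   0  18  16 285] [338.4947 137.4632]
blob 1 [ 3  4  8  7 47] [347.5745 180.9787]
knob (array([ 0.5662, -0.0066,  0.3046]), np.float64(0.0006564065102302643)) [ 0.5599 -0.0112  0.3076]
grip ends (array([ 0.4595, -0.0664,  0.1748]), np.float64(0.001841176705107591)) (array([ 0.537 , -0.0723,  0.1742]), np.float64(0.007619428524018619))
hub depth [ 0.541  -0.0143  0.2042]
plate? [ 0.586  -0.0202  0.2377]
plate? [ 0.5837 -0.0604  0.2307]
plate? [0.7614 0.0947 0.1904]
```

```bash
cat >> h.py <<'E'
def blob(d,box,thr,seed):
    x0,y0,x1,y1=box; m=(d['img'][y0:y1,x0:x1].max(2)<thr).astype(np.uint8)
    n,l,st,ce=cv2.connectedComponentsWithStats(m); k=l[seed[1]-y0,seed[0]-x0]
    ys,xs=np.where(l==k); print('blob',k,st[k],ce[k]+[x0,y0]); return ce[k]+[x0,y0],cv2.minAreaRect(np.float32(np.stack([xs+x0,ys+y0],1)))
E
python3 - <<'E'
from h import *
np.set_printoptions(precision=4,suppress=True)
a=load('s0');b=load('t0')
print(a['img'][217,343],a['img'][138,340],a['img'][226,328],a['img'][208,356])
gt,rt=blob(b,(360,195,385,245),75,(372,220))
for thr in(85,100):
  gs,rs=blob(a,(320,200,366,235),thr,(343,217)); print(rs); print('grip',tri(a,rs[0],b,rt[0]),tri(a,gs,b,gt))
  ks,_=blob(a,(330,130,348,146),thr,(340,138)); kt,_=blob(b,(341,174,355,188),60,(348,181)); print('knob',tri(a,ks,b,kt))
# depth plausibility in the top view
print(b['z_map'][215:225:3,368:377].round(3)); print(b['z_map'][178:185:2,344:352].round(3))
# hub end
print('hub',pt(a,334,187),pt(b,348,194))
E
```

```text
[72 74 76] [82 81 85] [70 71 75] [67 65 70]
blob 1 [  7   7  11  37 325] [371.9569 220.3877]
blob 1 [  4   5  35  26 420] [340.581  217.6571]
((340.69146728515625, 217.5231475830078), (12.00091552734375, 38.32390594482422), 57.094757080078125)
grip (array([ 0.4957, -0.0674,  0.1738]), np.float64(0.00018789901977871659)) (array([ 0.4951, -0.0673,  0.1737]), np.float64(0.0001469235259593599))
blob 0 [  0   0  18  16 241] [338.3485 137.4357]
blob 1 [ 3  4  8  7 47] [347.5745 180.9787]
knob (array([ 0.5661, -0.0065,  0.3047]), np.float64(0.0009396440480293016))
blob 1 [  4   5  35  27 442] [340.6199 217.7104]
((340.758544921875, 217.6268310546875), (12.346620559692383, 38.817771911621094), 57.094757080078125)
grip (array([ 0.4957, -0.0674,  0.1736]), np.float64(8.112232197876285e-05)) (array([ 0.4952, -0.0674,  0.1736]), np.float64(0.00021059507952008287))
blob 1 [ 5  4  9  9 58] [339.3103 137.9138]
blob 1 [ 3  4  8  7 47] [347.5745 180.9787]
knob (array([ 0.5669, -0.0073,  0.3034]), np.float64(0.0008480413130207209))
[[0.853 0.849 0.85  0.849 0.846 0.848 0.846 0.85  0.851]
 [0.853 0.848 0.848 0.85  0.847 0.847 0.848 0.847 0.849]
 [0.853 0.849 0.85  0.845 0.846 0.847 0.849 0.846 0.851]
 [0.851 0.849 0.848 0.848 0.844 0.847 0.848 0.849 0.85 ]]
[[0.734 0.732 0.731 0.73  0.733 0.735 0.734 0.822]
 [0.733 0.731 0.729 0.729 0.73  0.728 0.732 0.733]
 [0.731 0.732 0.729 0.73  0.731 0.73  0.734 0.734]
 [0.734 0.735 0.733 0.731 0.731 0.733 0.734 0.738]]
hub [ 0.5409 -0.0141  0.2043] [ 0.5496 -0.0113  0.2212]
```

Run:
```python
from h import *
np.set_printoptions(precision=4,suppress=True)
a=load('s0');b=load('t0')
print(pt(a,347.5,125),pt(a,349,128),pt(b,340,158),pt(b,340,157))
# jar lid and collar
print('jar',pt(a,*(270+180/4,110+375/4)), 'head?',pt(b,300,168),pt(b,291,163), 'capped col',pt(b,352,146))
# anything higher than 0.28 near the stand (top view)
z=b['z_map']; ys,xs=np.where((z>.2)&(z<1.039-.27)); 
P=np.array([pt(b,x,y) for x,y in zip(xs,ys)])
m=(P[:,0]<.66)&(abs(P[:,1])<.2); P=P[m]
for lo in(.27,.3,.33,.36): 
  q=P[P[:,2]>lo]; print(lo,len(q),q.min(0) if len(q) else '',q.max(0) if len(q) else '')
q=np.array([pt(b,x,y) for y in range(120,250) for x in range(180,370) if z[y,x]>0]); q=q[(q[:,0]<.56)]; print('left front max z',q[:,2].max())
```

```text
[ 0.6036 -0.0003  0.3184] [ 0.6079 -0.001   0.3108] [0.6076 0.0083 0.3233] [0.6094 0.0083 0.3238]
jar [0.6138 0.1081 0.0816] head? [0.6037 0.0915 0.2312] [0.6112 0.109  0.249 ] capped col [ 0.645  -0.0176  0.2602]
0.27 171 [ 0.5563 -0.0135  0.278 ] [0.6137 0.0151 0.3251]
0.3 137 [ 0.5563 -0.0135  0.3016] [0.6137 0.014  0.3251]
0.33 0  
0.36 0  
left front max z 0.3122899676570773
```

Careful with the scale: shifts go in shares of 40 cm and turns go in shares of 2 pi rad. That gives: -38 cm / 40 = -0.95, -34 cm / 40 = -0.85, 0.18 rad / 6.2832 = 0.0286.

jog_arm([
  [[0.025,-0.05,0.05,0.0032,0],[0.075,-0.15,0.1,0.0064,0],[0.125,-0.25,0.15,0.0095,0],[0.175,-0.35,0.2,0.0127,0],[0.2375,-0.45,0.25,0.0159,0],[0.3,-0.55,0.3,0.0191,0],[0.3625,-0.65,0.3375,0.0223,0],[0.425,-0.75,0.375,0.0255,0],[0.4875,-0.85,0.375,0.0286,0],[0.55,-0.95,0.375,0.0286,0]],
])

```text
clock: 1.1
tool_pos: [0.3662, 0.2259, 0.3818]
tcp_rot: [0.027, 1.0, 0.0, 0.0]
contact_force: [1.0, 0.9, -1.1]
gripper_width: 0.005
grasp_force: 0.0
```

To row units: -28.5 cm / 40 = -0.7125, -26 cm / 40 = -0.65.

jog_arm([
  [[0.05,-0.1075,0,0,0],[0.1,-0.215,0,0,0],[0.15,-0.325,0,0,0],[0.2,-0.4325,0,0,0],[0.25,-0.54,0,0,0],[0.3,-0.65,0,0,0],[0.3625,-0.7125,0,0,0],[0.4375,-0.7125,0,0,0],[0.49,-0.7125,-0.025,0,0],[0.49,-0.7125,-0.075,0,0]],
])

```text
clock: 2.1
tool_pos: [0.564, -0.0571, 0.3508]
tcp_rot: [0.027, 1.0, -0.001, 0.001]
contact_force: [-0.4, 0.4, -0.2]
gripper_width: 0.0
grasp_force: 0.0
```

To row units: 10.6 cm / 40 = 0.265, 10 cm / 40 = 0.25.

jog_arm([
  [[0,0,-0.075,0,0],[0,0,-0.15,0,0],[0,0.0375,-0.15,0,0],[0,0.075,-0.15,0,0],[0.0025,0.1125,-0.15,0,0],[0.005,0.15,-0.15,0,0],[0.0075,0.1875,-0.15,0,0],[0.01,0.225,-0.15,0,0],[0.0125,0.25,-0.15,0,0],[0.0125,0.265,-0.15,0,0]],
])

```text
clock: 3.1
tool_pos: [0.5662, 0.0501, 0.2909]
tcp_rot: [0.027, 1.0, -0.0, -0.0]
contact_force: [-0.7, -2.9, -2.5]
gripper_width: 0.0
grasp_force: 1.7
```

Run:
```python
from h import *
a=grab('scene','s1'); print(get_state()['contact_force'],get_state()['tool_pos'])
cv2.imwrite('pics/s1c.png',cv2.resize(a['img'][100:250,270:420],(600,600),interpolation=cv2.INTER_CUBIC))
```

```text
[ 0.7074501  -1.06433052 -0.41265198] [0.56623966 0.05064094 0.29089253]
```

View pics/s1c.png

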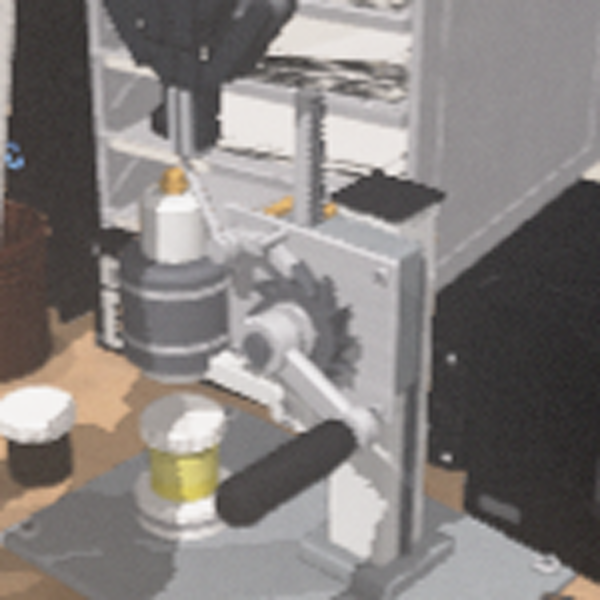

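The lever now leans left, with its rod running from about (205,225) to (185,160) in the crop and the ball hidden behind the fingers. I'll push a little further towards the stop.

To row units: 0.6 cm / 40 = 0.015, 0.45 cm / 40 = 0.0113.

jog_arm([
  [[0,0.0038,0,0,0],[0,0.0075,0,0,0],[0,0.0113,0,0,0],[0,0.015,0,0,0],[0,0.015,0,0,0],[0,0.015,0,0,0],[0,0.015,0,0,0],[0,0.015,0,0,0],[0,0.015,0,0,0],[0,0.015,0,0,0]],
])

```text
clock: 4.15
tool_pos: [0.5664, 0.0546, 0.2914]
tcp_rot: [0.028, 1.0, -0.0, 0.0]
contact_force: [0.2, -4.4, -0.8]
gripper_width: -0.002
grasp_force: 2.0
```

To row units: 0.4 cm / 40 = 0.01, 0.3 cm / 40 = 0.0075.

jog_arm([
  [[0,0.0025,0,0,0],[0,0.005,0,0,0],[0,0.0075,0,0,0],[0,0.01,0,0,0],[0,0.01,0,0,0],[0,0.01,0,0,0],[0,0.01,0,0,0],[0,0.01,0,0,0],[0,0.01,0,0,0],[0,0.01,0,0,0]],
])

```text
clock: 5.15
tool_pos: [0.5664, 0.0553, 0.2913]
tcp_rot: [0.029, 1.0, -0.002, 0.0]
contact_force: [0.6, -13.7, -2.0]
gripper_width: 0.003
grasp_force: 6.2
```

To row units: -12.5 cm / 40 = -0.3125, -7.5 cm / 40 = -0.1875.

jog_arm([
  [[0,-0.025,0,0,0],[0,-0.0625,0,0,0],[-0.05,-0.1,0.025,0,0],[-0.1125,-0.15,0.025,0,2],[-0.1625,-0.225,0.025,0,5],[-0.1875,-0.3,0,0,8.5],[-0.1875,-0.3125,-0.05,0,8.5],[-0.1875,-0.3125,-0.075,0,8.5],[-0.1875,-0.3125,-0.075,0,8.5],[-0.1875,-0.3125,-0.075,0,8.5]],
])

```text
clock: 6.15
tool_pos: [0.4919, -0.0652, 0.2616]
tcp_rot: [0.027, 1.0, 0.0, -0.0]
contact_force: [-0.0, -0.5, 0.5]
gripper_width: 0.993
grasp_force: 0.0
```

Run:
```python
from h import *
a=grab('scene','s2'); b=grab('top','t2');s=get_state();print(s['contact_force'],s['tool_pos'],s['gripper_width'])
c=np.hstack([cv2.resize(d['img'][y:y+130,x:x+130],(390,390),interpolation=cv2.INTER_CUBIC) for d,x,y in((a,280,100),(b,270,125))])
cv2.imwrite('pics/c2.png',c)
```

```text
[ 0.62885747 -0.69806924 -1.03432484] [ 0.49216914 -0.06544166  0.26192872] 0.9959703555489585
```

View pics/c2.png

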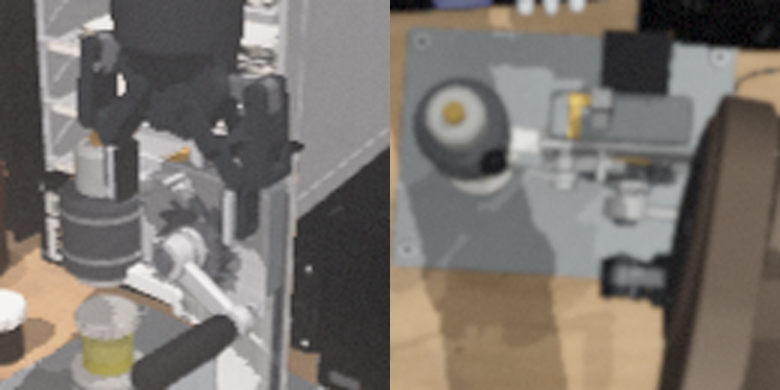

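To row units: -10.9 cm / 40 = -0.2725, -9 cm / 40 = -0.225.

jog_arm([
  [[0,-0.0025,-0.075,0,8.5],[0,-0.005,-0.15,0,8.5],[0,-0.005,-0.225,0,8.5],[0,-0.005,-0.2725,0,8.5],[0,-0.005,-0.2725,0,8.5],[0,-0.005,-0.2725,0,5],[0,-0.005,-0.2725,0,3],[0,-0.005,-0.2725,0,1],[0,-0.005,-0.2725,0,1],[0,-0.005,-0.2725,0,1]],
])

```text
clock: 7.25
tool_pos: [0.4919, -0.0677, 0.153]
tcp_rot: [0.027, 1.0, 0.0, 0.001]
contact_force: [0.5, 2.1, 2.2]
gripper_width: 0.27
grasp_force: 58.6
```

jog_arm([
  [[0,0,0,0,1],[0,0,0,0,1],[0,0,0,0,1],[0,0,0,0,1],[0,0,0,0,1],[0,0,0,0,1],[0,0,0,0,1],[0,0,0,0,1],[0,0,0,0,1],[0,0,0,0,1]],
])

```text
clock: 8.25
tool_pos: [0.4919, -0.0677, 0.1525]
tcp_rot: [0.027, 1.0, 0.0, 0.0]
contact_force: [1.1, 4.8, 4.5]
gripper_width: 0.269
grasp_force: 58.8
```

```bash
cat >> h.py <<'E'
def tab(ds,th0=-0.502,base=0.,R=6.5):  # cm shifts (x,y,z) for crank turns ds (rad, +ccw) from th0, relative to turn base
    for d in ds:
        f=lambda t:np.array([-np.cos(t)*.053,-np.cos(t),np.sin(t)])*R
        print(round(d,3),(f(th0+d)-f(th0+base)).round(2))
E
python3 -c "
from h import *
tab(-np.arange(0,.36,.03))"
```

```text
-0.0 [0. 0. 0.]
-0.03 [ 0.01  0.1  -0.17]
-0.06 [ 0.01  0.2  -0.34]
-0.09 [ 0.02  0.3  -0.5 ]
-0.12 [ 0.02  0.42 -0.66]
-0.15 [ 0.03  0.53 -0.82]
-0.18 [ 0.03  0.65 -0.97]
-0.21 [ 0.04  0.78 -1.12]
-0.24 [ 0.05  0.91 -1.26]
-0.27 [ 0.06  1.04 -1.41]
-0.3 [ 0.06  1.18 -1.54]
-0.33 [ 0.07  1.32 -1.68]
```

To row units: -0.97 cm / 40 = -0.0243, -0.82 cm / 40 = -0.0205.

jog_arm([
  [[0,0.0025,-0.0043,0,1],[0,0.005,-0.0085,0,1],[0,0.0075,-0.0125,0,1],[0,0.01,-0.0165,0,1],[0,0.0125,-0.0205,0,1],[0,0.0163,-0.0243,0,1],[0,0.0163,-0.0243,0,1],[0,0.0163,-0.0243,0,1],[0,0.0163,-0.0243,0,1],[0,0.0163,-0.0243,0,1]],
])

```text
clock: 9.25
tool_pos: [0.4923, -0.0619, 0.1433]
tcp_rot: [0.027, 1.0, -0.0, 0.001]
contact_force: [0.3, 1.8, 9.7]
gripper_width: 0.273
grasp_force: 59.4
```

Run:
```python
from h import *
np.set_printoptions(precision=4,suppress=True)
a=grab('scene','s3'); b=grab('wrist','w3');s=get_state();print(s['contact_force'],s['tool_pos'],s['gripper_width'])
c=np.hstack([cv2.resize(d['img'][135:235,300:400],(390,390),interpolation=cv2.INTER_CUBIC) for d in(load('s2'),a)])
cv2.imwrite('pics/c3.png',c)
```

```text
[-0.0438  1.9576 11.0939] [ 0.4923 -0.0619  0.1433] 0.2722440171101186
```

View pics/c3.png

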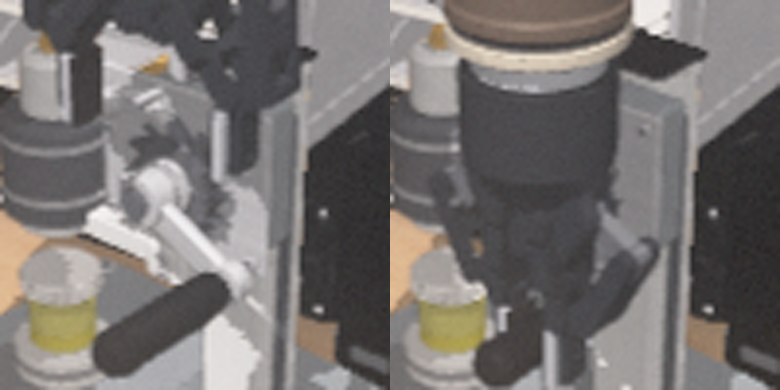

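The hand hides the pawl in the scene view (right half), so I'll try the top and wrist views.

Run:
```python
from h import *
b=grab('top','t3');w=load('w3')['img']
t=[cv2.resize(d['img'][160:200,315:365],(400,320),interpolation=cv2.INTER_CUBIC) for d in(load('t0'),b)]
cv2.imwrite('pics/c4.png',np.vstack([np.hstack(t),cv2.resize(w,(448,280))[:, :].copy() if 0 else cv2.copyMakeBorder(cv2.resize(w,(448,280)),0,0,0,352,0)]))
for tg in('t0','t2','t3'):
  d=load(tg); print(tg); print((1.039-d['z_map'][176:188:2,326:350:2]).round(3))
```

```text
t0
[[2.360e-01 2.380e-01 2.210e-01 2.230e-01 2.250e-01 2.270e-01 2.310e-01
  2.470e-01 2.340e-01 2.350e-01 2.360e-01 2.370e-01]
 [2.410e-01 2.400e-01 2.420e-01 2.440e-01 2.420e-01 2.460e-01 2.440e-01
  2.450e-01 2.390e-01 3.050e-01 3.080e-01 3.060e-01]
 [2.430e-01 2.440e-01 2.420e-01 2.430e-01 2.420e-01 2.420e-01 2.430e-01
  2.480e-01 2.390e-01 3.060e-01 3.100e-01 3.090e-01]
 [2.390e-01 2.390e-01 0.000e+00 2.570e-01 2.670e-01 1.039e+00 2.800e-01
  2.860e-01 2.930e-01 3.080e-01 3.100e-01 3.080e-01]
 [2.440e-01 2.470e-01 2.540e-01 2.590e-01 2.650e-01 2.690e-01 2.740e-01
  2.480e-01 2.130e-01 3.050e-01 3.060e-01 3.080e-01]
 [2.430e-01 2.440e-01 2.420e-01 5.000e-03 1.000e-03 3.000e-03 4.000e-03
  1.760e-01 2.100e-01 2.130e-01 3.010e-01 3.040e-01]]
t2
[[ 0.235  0.238  0.224  0.225  0.223  0.229  0.229  0.247  0.234  0.236
   0.235  0.24 ]
 [ 0.245  0.243  0.242  0.243  0.245  0.242  0.243  0.246  0.241  0.212
   0.217  0.217]
 [ 0.241  0.243  0.241  0.244  0.244  0.243  0.244  0.246  0.239  0.236
   0.236  0.237]
 [ 0.237  0.24   0.001  0.003  0.217  0.213  0.243  0.248  0.237  0.238
   0.237  0.236]
 [ 0.243  0.246  0.245  0.196  0.201  0.207  0.247  0.248  0.215  0.216
   0.221  0.223]
 [ 0.242  0.242  0.24   0.002 -0.     0.002  0.006  0.174  0.212  0.217
   0.214  0.216]]
t3
[[0.235 0.239 0.225 0.225 0.261 0.227 0.229 0.247 0.231 0.233 0.234 0.24 ]
 [0.242 0.247 0.252 0.257 0.26  0.262 0.262 0.263 0.265 0.264 0.217 0.217]
 [0.243 0.25  0.254 0.259 0.26  0.262 0.262 0.263 0.265 0.266 0.226 0.224]
 [0.235 0.237 0.001 0.2   0.203 0.219 0.245 0.247 0.231 0.231 0.226 0.229]
 [0.245 0.244 0.241 0.201 0.207 0.209 0.247 0.25  0.216 0.216 0.219 0.224]
 [0.244 0.244 0.24  0.003 0.006 0.003 0.002 0.177 0.208 0.213 0.219 0.216]]
```

View pics/c4.png

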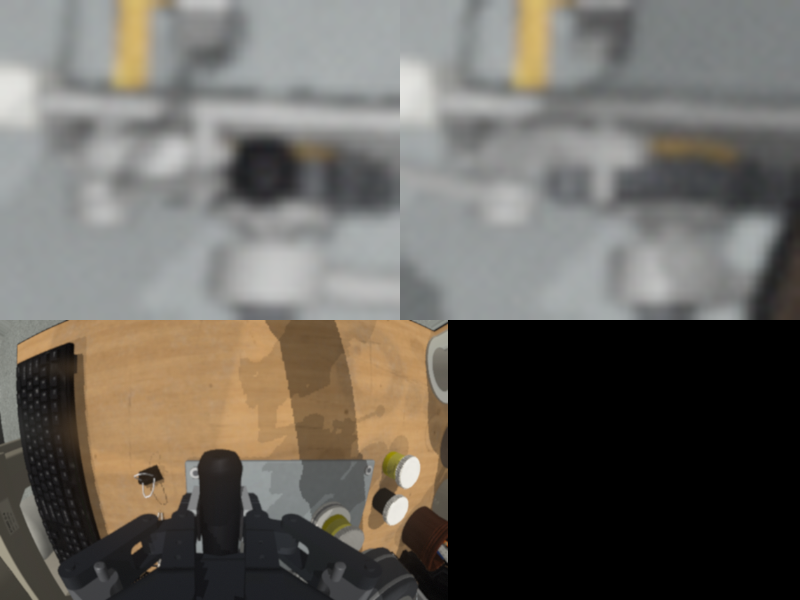

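The pawl has sprung clear. In the top view its depth is now 0.252 to 0.266 m (it was 0.243 m), and it lies along (480–640,145) in the right-hand crop. Next I'll tabulate the way down and measure the lid.

Run:
```python
from h import *
np.set_printoptions(precision=4,suppress=True)
a=load('s1'); # lid top: bright pixels above yellow
for u,v in((314,203),(316,202),(318,205),(312,206),(317,208)): print(pt(a,u,v-0),end=' ')
print(); print('collar bottom front',pt(a,270+165/4,100+370/4),pt(a,270+165/4,100+360/4))
tab(-.175+np.arange(0,3.3,.05),base=-.175)
```

```text
[0.6144 0.1121 0.0821] [0.6199 0.1101 0.0832] [0.6103 0.0948 0.0847] [0.5995 0.1055 0.0829] [0.5989 0.0883 0.084 ] 
collar bottom front [0.583  0.0907 0.1348] [0.5836 0.091  0.1413]
-0.175 [0. 0. 0.]
-0.125 [-0.01 -0.2   0.26]
-0.075 [-0.02 -0.38  0.53]
-0.025 [-0.03 -0.55  0.8 ]
0.025 [-0.04 -0.71  1.09]
0.075 [-0.05 -0.85  1.38]
0.125 [-0.05 -0.98  1.68]
0.175 [-0.06 -1.09  1.98]
0.225 [-0.06 -1.19  2.29]
0.275 [-0.07 -1.27  2.61]
0.325 [-0.07 -1.33  2.93]
0.375 [-0.07 -1.38  3.25]
0.425 [-0.07 -1.41  3.57]
0.475 [-0.08 -1.43  3.9 ]
0.525 [-0.08 -1.43  4.22]
0.575 [-0.08 -1.42  4.55]
0.625 [-0.07 -1.38  4.87]
0.675 [-0.07 -1.34  5.19]
0.725 [-0.07 -1.27  5.51]
0.775 [-0.06 -1.19  5.82]
0.825 [-0.06 -1.1   6.14]
0.875 [-0.05 -0.99  6.44]
0.925 [-0.05 -0.86  6.74]
0.975 [-0.04 -0.72  7.03]
1.025 [-0.03 -0.56  7.32]
1.075 [-0.02 -0.4   7.6 ]
1.125 [-0.01 -0.21  7.86]
1.175 [-0.   -0.02  8.12]
1.225 [0.01 0.19 8.37]
1.275 [0.02 0.41 8.61]
1.325 [0.03 0.65 8.84]
1.375 [0.05 0.89 9.05]
1.425 [0.06 1.14 9.26]
1.475 [0.07 1.41 9.44]
1.525 [0.09 1.68 9.62]
1.575 [0.1  1.96 9.78]
1.625 [0.12 2.25 9.93]
1.675 [ 0.14  2.55 10.06]
1.725 [ 0.15  2.85 10.18]
1.775 [ 0.17  3.16 10.29]
1.825 [ 0.18  3.47 10.37]
1.875 [ 0.2   3.79 10.45]
1.925 [ 0.22  4.11 10.5 ]
1.975 [ 0.23  4.43 10.54]
2.025 [ 0.25  4.76 10.56]
2.075 [ 0.27  5.08 10.57]
2.125 [ 0.29  5.41 10.56]
2.175 [ 0.3   5.73 10.54]
2.225 [ 0.32  6.05 10.5 ]
2.275 [ 0.34  6.37 10.44]
2.325 [ 0.35  6.69 10.37]
2.375 [ 0.37  7.   10.28]
2.425 [ 0.39  7.31 10.17]
2.475 [ 0.4   7.61 10.05]
2.525 [0.42 7.91 9.92]
2.575 [0.43 8.2  9.77]
2.625 [0.45 8.48 9.61]
2.675 [0.46 8.75 9.43]
2.725 [0.48 9.01 9.24]
2.775 [0.49 9.26 9.03]
2.825 [0.5  9.51 8.82]
2.875 [0.52 9.74 8.59]
2.925 [0.53 9.96 8.35]
2.975 [ 0.54 10.17  8.1 ]
3.025 [ 0.55 10.36  7.84]
3.075 [ 0.56 10.54  7.57]
```

jog_arm([
  [[0,-0.005,0.0065,0,1],[0,-0.0095,0.0133,0,1],[0,-0.0138,0.02,0,1],[0,-0.0178,0.0273,0,1],[0,-0.0213,0.0345,0,1],[0,-0.0245,0.042,0,1],[0,-0.0273,0.0495,0,1],[0,-0.0298,0.0573,0,1],[-0.0025,-0.0318,0.0653,0,1],[-0.0025,-0.0333,0.0733,0,1]],
])

```text
clock: 10.4
tool_pos: [0.4916, -0.0743, 0.1726]
tcp_rot: [0.027, 1.0, 0.0, 0.001]
contact_force: [3.3, 5.8, 6.7]
gripper_width: 0.272
grasp_force: 59.1
```

To row units: 3.21 cm / 40 = 0.0803, 0.07 cm / 40 = 0.0018.

jog_arm([
  [[0,-0.0008,0.008,0,1],[0,-0.0013,0.016,0,1],[0,-0.0013,0.0243,0,1],[0,-0.001,0.0323,0,1],[0,-0.0005,0.0405,0,1],[0,0.0008,0.0485,0,1],[0,0.0018,0.0565,0,1],[0,0.0038,0.0645,0,1],[0,0.0058,0.0723,0,1],[0,0.008,0.0803,0,1]],
])

```text
clock: 11.4
tool_pos: [0.4917, -0.0712, 0.2046]
tcp_rot: [0.027, 1.0, 0.0, 0.001]
contact_force: [3.2, 5.6, 3.9]
gripper_width: 0.27
grasp_force: 58.8
```

To row units: 2.7 cm / 40 = 0.0675, 2.47 cm / 40 = 0.0618.

jog_arm([
  [[0,0.0028,0.0075,0,1],[0,0.006,0.015,0,1],[0,0.0095,0.0223,0,1],[0,0.0135,0.0295,0,1],[0,0.0175,0.0365,0,1],[0,0.0223,0.043,0,1],[0,0.027,0.0495,0,1],[0.0025,0.0323,0.0558,0,1],[0.0025,0.0378,0.0618,0,1],[0.0025,0.0438,0.0675,0,1]],
])

```text
clock: 12.4
tool_pos: [0.4925, -0.0532, 0.2313]
tcp_rot: [0.027, 1.0, 0.0, 0.001]
contact_force: [5.4, 6.7, 2.0]
gripper_width: 0.273
grasp_force: 58.6
```

Run:
```python
from h import *
np.set_printoptions(precision=4,suppress=True)
a=grab('scene','s5');b=grab('top','t5')
# head height from bright cap in the top view vs. start
for tg in('t0','t2','t3','t5'):
    d=load(tg); print(tg,[round(1.0392-np.median(d['z_map'][y-1:y+2,x-1:x+2]),4) for x,y in((290,163),(296,178),(282,170))])
```

```text
t0 [np.float32(0.239), np.float32(0.1914), np.float32(0.1888)]
t2 [np.float32(0.2381), np.float32(0.1915), np.float32(0.1889)]
t3 [np.float32(0.2407), np.float32(0.1941), np.float32(0.1927)]
t5 [np.float32(0.2176), np.float32(0.1699), np.float32(0.1669)]
```

To row units: 2.82 cm / 40 = 0.0705, 1.53 cm / 40 = 0.0383.

jog_arm([
  [[0,0.006,0.0053,0,1],[0.0025,0.0123,0.0105,0,1],[0.0025,0.019,0.015,0,1],[0.0025,0.0258,0.0195,0,1],[0.0025,0.0328,0.0235,0,1],[0.005,0.04,0.0273,0,1],[0.005,0.0475,0.0305,0,1],[0.005,0.055,0.0335,0,1],[0.005,0.0628,0.0363,0,1],[0.005,0.0705,0.0383,0,1]],
])

```text
clock: 13.5
tool_pos: [0.494, -0.0248, 0.2462]
tcp_rot: [0.027, 1.0, 0.0, 0.0]
contact_force: [4.3, 6.8, -0.4]
gripper_width: 0.271
grasp_force: 58.7
```

To row units: 2.58 cm / 40 = 0.0645, 0.13 cm / 40 = 0.0033.

jog_arm([
  [[0,0.008,0.002,0,1],[0,0.016,0.0033,0,1],[0.0025,0.024,0.0043,0,1],[0.0025,0.0323,0.0048,0,1],[0.0025,0.0403,0.005,0,1],[0.0025,0.0485,0.0048,0,1],[0.005,0.0565,0.0043,0,1],[0.005,0.0645,0.0033,0,1],[0.005,0.0645,0.0033,0,1],[0.005,0.0645,0.0033,0,1]],
])

```text
clock: 14.5
tool_pos: [0.4953, 0.0012, 0.247]
tcp_rot: [0.027, 1.0, 0.001, -0.0]
contact_force: [2.7, 8.5, -3.2]
gripper_width: 0.271
grasp_force: 59.0
```

Run:
```python
from h import *
np.set_printoptions(precision=4,suppress=True)
a=grab('scene','s6');b=grab('top','t6'); print(get_state()['contact_force'])
for tg in('t0','t6'):
    d=load(tg); print(tg,[round(1.0392-np.median(d['z_map'][y-1:y+2,x-1:x+2]),4) for x,y in((290,163),(296,178),(282,170))])
tab(2.225+np.arange(0,.6,.025),base=2.225)
cv2.imwrite('pics/c6.png',cv2.resize(a['img'][100:250,270:420],(600,600),interpolation=cv2.INTER_CUBIC))
```

```text
[ 2.7526  8.3856 -3.2413]
t0 [np.float32(0.239), np.float32(0.1914), np.float32(0.1888)]
t6 [np.float32(0.2013), np.float32(0.1564), np.float32(0.1529)]
2.225 [0. 0. 0.]
2.25 [ 0.01  0.16 -0.03]
2.275 [ 0.02  0.32 -0.06]
2.3 [ 0.03  0.48 -0.09]
2.325 [ 0.03  0.64 -0.13]
2.35 [ 0.04  0.79 -0.17]
2.375 [ 0.05  0.95 -0.22]
2.4 [ 0.06  1.1  -0.27]
2.425 [ 0.07  1.26 -0.32]
2.45 [ 0.07  1.41 -0.38]
2.475 [ 0.08  1.56 -0.44]
2.5 [ 0.09  1.71 -0.51]
2.525 [ 0.1   1.85 -0.58]
2.55 [ 0.11  2.   -0.65]
2.575 [ 0.11  2.14 -0.73]
2.6 [ 0.12  2.28 -0.81]
2.625 [ 0.13  2.42 -0.89]
2.65 [ 0.14  2.56 -0.98]
2.675 [ 0.14  2.7  -1.07]
2.7 [ 0.15  2.83 -1.16]
2.725 [ 0.16  2.96 -1.26]
2.75 [ 0.16  3.09 -1.36]
2.775 [ 0.17  3.21 -1.46]
2.8 [ 0.18  3.34 -1.57]
```

View pics/c6.png

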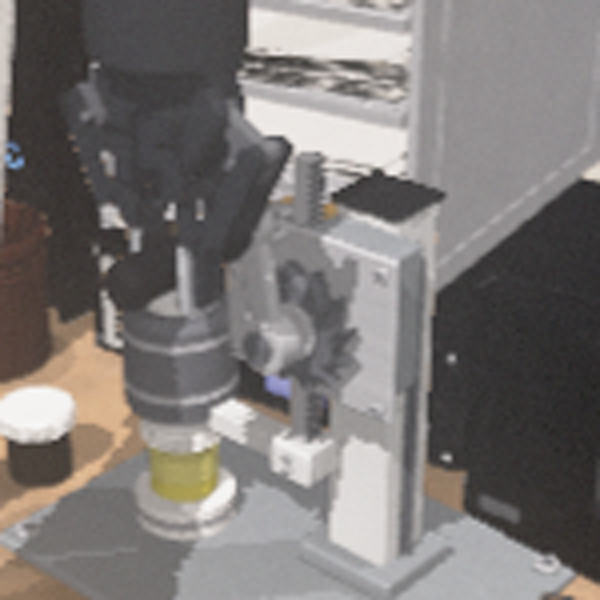

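The collar bottom, near (180,415) in the crop, is just above the jar lid near (180,440). The static load on the hand is about 8.5 N along the tangent. I'll go on in small steps.

To row units: 0.79 cm / 40 = 0.0198, -0.17 cm / 40 = -0.0043.

jog_arm([
  [[0,0.004,-0.0008,0,1],[0,0.008,-0.0015,0,1],[0,0.012,-0.0023,0,1],[0,0.016,-0.0033,0,1],[0,0.0178,-0.0038,0,1],[0,0.0198,-0.0043,0,1],[0,0.0198,-0.0043,0,1],[0,0.0198,-0.0043,0,1],[0,0.0198,-0.0043,0,1],[0,0.0198,-0.0043,0,1]],
])

```text
clock: 15.6
tool_pos: [0.4957, 0.0085, 0.2453]
tcp_rot: [0.027, 1.0, 0.0, 0.0]
contact_force: [4.0, 6.1, -4.1]
gripper_width: 0.273
grasp_force: 58.9
```

To row units: 0.31 cm / 40 = 0.0078, 0.23 cm / 40 = 0.0058.

jog_arm([
  [[0,0.002,-0.0005,0,1],[0,0.004,-0.0013,0,1],[0,0.0058,-0.0018,0,1],[0,0.0078,-0.0025,0,1],[0,0.0078,-0.0025,0,1],[0,0.0078,-0.0025,0,1],[0,0.0078,-0.0025,0,1],[0,0.0078,-0.0025,0,1],[0,0.0078,-0.0025,0,1],[0,0.0078,-0.0025,0,1]],
])

```text
clock: 16.6
tool_pos: [0.4957, 0.0107, 0.2446]
tcp_rot: [0.027, 1.0, -0.0, 0.0]
contact_force: [4.8, 3.2, -4.1]
gripper_width: 0.277
grasp_force: 59.0
```

To row units: 0.2 cm / 40 = 0.005, 0.15 cm / 40 = 0.0038.

jog_arm([
  [[0,0.002,-0.0005,0,1],[0,0.0038,-0.0013,0,1],[0,0.005,-0.0018,0,1],[0,0.005,-0.0018,0,1],[0,0.005,-0.0018,0,1],[0,0.005,-0.0018,0,1],[0,0.005,-0.0018,0,1],[0,0.005,-0.0018,0,1],[0,0.005,-0.0018,0,1],[0,0.005,-0.0018,0,1]],
])

```text
clock: 17.6
tool_pos: [0.4958, 0.0121, 0.2441]
tcp_rot: [0.028, 1.0, -0.0, 0.0]
contact_force: [5.7, 0.4, -4.2]
gripper_width: 0.274
grasp_force: 59.1
```

Run:
```python
from h import *
np.set_printoptions(precision=4,suppress=True)
b=grab('top','t7');s=get_state(); print(s['contact_force'],s['tool_pos'])
for tg in('t6','t7'):
    d=load(tg); print(tg,[round(1.0392-np.median(d['z_map'][y-1:y+2,x-1:x+2]),4) for x,y in((290,163),(296,178),(282,170))])
```

```text
[ 4.2657  1.1918 -3.3573] [0.4958 0.0121 0.2441]
t6 [np.float32(0.2013), np.float32(0.1564), np.float32(0.1529)]
t7 [np.float32(0.1929), np.float32(0.6377), np.float32(0.1507)]
```

To row units: 0.16 cm / 40 = 0.004, 0.12 cm / 40 = 0.003.

jog_arm([
  [[0,0.0015,-0.0005,0,1],[0,0.003,-0.001,0,1],[0,0.004,-0.0013,0,1],[0,0.004,-0.0013,0,1],[0,0.004,-0.0013,0,1],[0,0.004,-0.0013,0,1],[0,0.004,-0.0013,0,1],[0,0.004,-0.0013,0,1],[0,0.004,-0.0013,0,1],[0,0.004,-0.0013,0,1]],
])

```text
clock: 18.65
tool_pos: [0.4959, 0.0132, 0.2437]
tcp_rot: [0.028, 1.0, -0.001, 0.001]
contact_force: [4.3, -1.4, -3.0]
gripper_width: 0.271
grasp_force: 59.3
```

To row units: 1 cm / 40 = 0.025, 0.5 cm / 40 = 0.0125.

jog_arm([
  [[0,0,0,0,2.5],[0,0,0,0,3],[0,0,0,0,4],[0,0,0,0,5],[0,0,0,0,6.5],[0,0,0,0,6.5],[0,0,0,0,6.5],[0,0,0,0,6.5],[0,0,0.0125,0,6.5],[0,0,0.025,0,6.5]],
])

```text
clock: 19.65
tool_pos: [0.4954, 0.0143, 0.2541]
tcp_rot: [0.027, 1.0, -0.0, -0.0]
contact_force: [0.2, -1.0, 1.1]
gripper_width: 0.765
grasp_force: 0.0
```

To row units: -11 cm / 40 = -0.275, 9 cm / 40 = 0.225.

jog_arm([
  [[0,0,0.05,0,6.5],[0,0,0.1,0,6.5],[0,0,0.15,0,6.5],[-0.05,0,0.225,0,6.5],[-0.125,0,0.275,0,6.5],[-0.2,0,0.275,0,6.5],[-0.275,0,0.275,0,6.5],[-0.275,0,0.275,0,6.5],[-0.275,0,0.275,0,6.5],[-0.275,0,0.275,0,6.5]],
])

```text
clock: 20.65
tool_pos: [0.3861, 0.0144, 0.364]
tcp_rot: [0.028, 1.0, 0.0, 0.0]
contact_force: [0.3, 0.5, -0.0]
gripper_width: 0.762
grasp_force: 0.0
```

Run:
```python
from h import *
np.set_printoptions(precision=4,suppress=True)
a=grab('scene','s8');b=grab('top','t8');s=get_state(); print(s['contact_force'],s['tool_pos'],s['clock'])
for tg in('t6','t7','t8'):
    d=load(tg); print(tg,[round(1.0392-np.median(d['z_map'][y-1:y+2,x-1:x+2]),4) for x,y in((290,163),(296,178),(282,170))])
cv2.imwrite('pics/c8.png',cv2.resize(a['img'][100:250,270:420],(600,600),interpolation=cv2.INTER_CUBIC))
```

```text
[-0.6023  0.011   0.0928] [0.3861 0.0143 0.3637] 20.75
t6 [np.float32(0.2013), np.float32(0.1564), np.float32(0.1529)]
t7 [np.float32(0.1929), np.float32(0.6377), np.float32(0.1507)]
t8 [np.float32(0.196), np.float32(0.1536), np.float32(0.1503)]
```

View pics/c8.png

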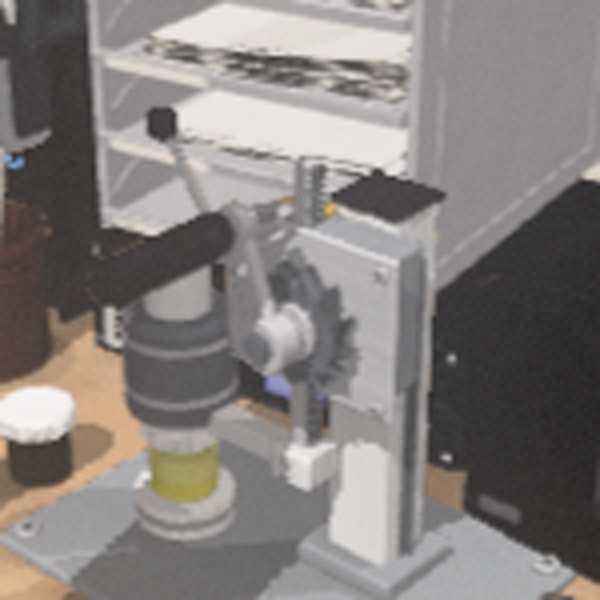

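The lever leans left with its ball at (162,122), the pawl is up, and the head sits on the jar at (185,430). The grip is free at (165,265), and the robot touches nothing.

```bash
python3 -c "
from h import *
print(close_job())"
```

```text
the job is handed in; nothing more can be done
None
```

The job is handed in at about 21 s: the lever is thrown left, the pawl is clear, the head was let down slowly and rests on the jar, and I let go of the crank once its load had dropped to about zero.

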